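# Stack strainer cups, blow them out and cap them

## Robot

A 6-joint arm with a two-finger parallel gripper is mounted at the origin on the work surface. World frame = base frame: x ahead of the robot, y to its left, z up, the work surface at z = 0. Lengths are in m, angles in rad, forces in N, time in s.
With the tool pointing down it reaches from about 0.4 to 0.825 m from the base axis. Payload 7 kg.
Tool frame: the origin (TCP) lies at the very end of the fingers, on their centre line; the grasp point (between the pads) lies 19 mm behind it (arm.grasp_offset is the distance from the TCP to the grasp point, in m); z points along the fingers, y is the line along which they close (so a half turn about z gives the same grasp; the last joint's range is limited). The gripper opens to 88 mm and grips with 3 to 60 N. Pads are 19 mm wide; open, the fingers measure 130 mm over their backs; the gripper's body (78 mm by 193 mm) begins 47 mm behind the grasp point.
Start: joints at [1.469, 0.359, 0.012, 0, -1.224, -0.288], TCP at [0.257, 0.624, 0.227] pointing down, gripper open.
Joint ranges: [-3.07, 3.07], [-1.43, 2.12], [-1.02, 1.25], [-3.03, 1.67], [-3.05, -0], [-3.03, 3.03]. Speed limits (rad/s): [2.39, 2.39, 3.01, 3.14, 3.14, 3.14].

## Interface

Orientations are given as [roll, pitch, yaw] about the fixed x, y, z axes, in that order (R = Rz(yaw) Ry(pitch) Rx(roll)).
In Python, from station import get_state, cams, arm, nets gives the robot as it stands.
- The arm moves only by the shell command python3 -m creep 'ROWS' [FORCE]. ROWS is a JSON object of lists of equal length, an entry for each row: "translation": the shift along the world's x, y, z in mm, a list of three; "spin": the turn about the world's z in rad; "gripper": the opening, from 0 (shut) to 1 (fully open). In form: {"translation": [[dx, dy, dz], ...], "spin": [spin, ...], "gripper": [gripper, ...]}. A call has 1 to 8 rows; each row shifts and turns the commanded pose from where the row before left it; what a row does not reach is not made up. A row lasts 1/10 s, in which the tool goes at most 50 mm and 8.59 degrees, less where a joint would pass 70% of its speed; a pose out of reach is approached as far as the arm can. A call is refused whole if a number of a shift passes 50 or a number of a turn 0.15, either way. A call with a gripper value outside its range is refused whole. The fingers move at their own pace and stop on an object; FORCE is the grip in N (left out, the last holds). Time passes only in rows, so rows that do not move let the fingers close. It gives the time, the measured TCP pose, the force, the opening and the grip force at its end, in the units of the state.
- get_state(): the state, without advancing time (a new reading comes with each control period).
- cams.grab_frame(name): name is "scene" or "top"; returns a dict with "img" (384x512x3 uint8, red, green, blue), "mtx" (3x3 intrinsics, pixels), "R" (3x3) and "t" (3): a world point X has camera coordinates R X + t. Camera axes: x right, y down, z forward; pixel columns grow to the right and rows downward; lengths in m; the calibration is good to about 2 mm. A picture is of the moment at which its call begins. There is no depth.
- arm.job_done(): hands the job in; it is judged then, once.
Trained networks look in the newest picture that a camera, given by its name, has taken for a name from the list of things; names that differ only in an ending like _2 or _b are one class to them, and where a whole thing is asked for, a point or a joint stands for the part that bears it (a point fixed in the world has none). Each returns a list of dicts, best first, with "confidence" (0 to 1); they miss things now and then, are a little off and sometimes report something else, mostly with a low value. They report only what shows in the picture. A call takes as long as a camera call. They do not tell look-alikes from the thing itself.
- nets.search_frame(camera, label): "centre" ([x, y, z] in m, in world coordinates, good to about 4 mm: the middle of the surface that is visible of it).
- nets.pinpoint(camera, label): "centre" ([x, y, z] in m, in world coordinates, good to about 4 mm: a listed point, or the origin of a listed thing).
The state is a dict: "t": time; "q": joint angles; "qd": joint speeds; "joint_efforts": joint torques, N m; "eef_pos": TCP position; "ee_rot": TCP orientation; "force": force on the tool from outside, world axes, zero at the start; "moment": the same for the moment, N m; "width": finger opening in m; "gripper_force": force on a finger pad.
Only numpy, scipy, OpenCV 4.12 (cv2) and the standard library are available. Lean on these libraries where they do the work, as an engineer would, in place of code of your own. Each camera call takes 0.05 s, during which the arm holds its last target. There are 200 camera calls.

## Task

Nest all the aluminium strainer cups, upright, one inside another into a single stack standing in the dish of the blow-off stand. Then turn the air valve to half open (45 degrees, on the white mark) and with it left there press the treadle fully down to its stop and hold it for a full second. Let the treadle come up and shut the valve completely, and only then close the stack with the dust cap, seated level in the top cup; leave everything else on the bench where it is.

Things in the scene. Friction and masses are not known exactly. Their poses are not given: they have to be found in the camera images.
- cup0: plain aluminium strainer cup, all alike, 90 g, 45 mm high: foot 44 mm across, widening to 52 at 12 mm, at the top a rim band 16 mm deep, 66 mm across outside, 57 inside. A screen closes it 18 mm above its underside. Nested, its foot rests on the other cup's screen, 18 mm higher, with about 2.5 mm side play. Starts upright. Origin: centre of the foot's underside, z up. None if absent
- cup1: plain aluminium strainer cup, all alike, 90 g, 45 mm high: foot 44 mm across, widening to 52 at 12 mm, at the top a rim band 16 mm deep, 66 mm across outside, 57 inside. A screen closes it 18 mm above its underside. Nested, its foot rests on the other cup's screen, 18 mm higher, with about 2.5 mm side play. Starts upright. Origin: centre of the foot's underside, z up. None if absent
- cup2: plain aluminium strainer cup, all alike, 90 g, 45 mm high: foot 44 mm across, widening to 52 at 12 mm, at the top a rim band 16 mm deep, 66 mm across outside, 57 inside. A screen closes it 18 mm above its underside. Nested, its foot rests on the other cup's screen, 18 mm higher, with about 2.5 mm side play. Starts upright. Origin: centre of the foot's underside, z up. None if absent
- cup3: plain aluminium strainer cup, all alike, 90 g, 45 mm high: foot 44 mm across, widening to 52 at 12 mm, at the top a rim band 16 mm deep, 66 mm across outside, 57 inside. A screen closes it 18 mm above its underside. Nested, its foot rests on the other cup's screen, 18 mm higher, with about 2.5 mm side play. Starts upright. Origin: centre of the foot's underside, z up. None if absent
- cup4: plain aluminium strainer cup, all alike, 90 g, 45 mm high: foot 44 mm across, widening to 52 at 12 mm, at the top a rim band 16 mm deep, 66 mm across outside, 57 inside. A screen closes it 18 mm above its underside. Nested, its foot rests on the other cup's screen, 18 mm higher, with about 2.5 mm side play. Starts upright. Origin: centre of the foot's underside, z up. None if absent
- cup5: plain aluminium strainer cup, all alike, 90 g, 45 mm high: foot 44 mm across, widening to 52 at 12 mm, at the top a rim band 16 mm deep, 66 mm across outside, 57 inside. A screen closes it 18 mm above its underside. Nested, its foot rests on the other cup's screen, 18 mm higher, with about 2.5 mm side play. Starts upright. Origin: centre of the foot's underside, z up. None if absent
- cap: dust cap of black plastic, 120 g: flange disc 72 mm across and 6 thick, under it a spigot 48 mm across and 8 deep, on top a grey round knob 24 mm across and 22 high. Stands on its spigot on the bench. In a cup's mouth (57 mm) its flange rests on the rim and its origin is 37 mm above the cup's origin. Origin: centre of the spigot's underside, z up
- dish (a point): centre of the dish floor of the fixed blow-off stand, 20 mm above the bench. Grey disc 100 mm across with a dark round wall on it (59 mm inside, 69 outside, 10 high); the first cup's foot stands inside the wall on the floor with 3 mm play, the stack grows upward
- valve_lever (a joint): opening angle of the fixed brass air valve, rad: 0 fully shut (lever across the pipe), 0.785 half open (lever at 45 degrees, over the white mark), 1.57 fully open (lever along the pipe); stops at both ends. Opens counter-clockwise seen from above, stays where it is left; about 0.12 N m to turn
- valve_grip (a point): point on the lever's vertical turning axis at mid height of its bar, 78 mm above the bench. Bar 12 mm wide, 20 high, from 20 mm behind the axis to 80 mm in front; 18 mm free below it to the valve body (42 mm across, top 50 mm above the bench; pipe 130 mm long, 38 across). Turns with the lever, which points along the point's -x
- valve_tip (a point): free end of the valve lever, 80 mm from the axis, at mid height of the bar
- treadle (a joint): angle of the spring treadle pressed down, rad: 0 up, 0.26 down at its stop; it springs back when let go. About 2.5 N on the pad to start, 9 N at the stop
- treadle_pad (a point): where to press: on top of the ribbed rubber pad, about 58 mm above the bench when up, 29 mm lower when down. Plate 135 x 75 mm on a base 160 x 90, hinged at the end away from the robot, about 110 mm from here along the point's +x (hinge line along y, 24 mm above the bench); the near end stands up at 0.28 rad. Turns with the plate
- tape: roll of masking tape lying flat, 76 mm across, 24 high; origin under its centre. Not part of the job, to be left alone
- sanding_block: cork sanding block 60 x 40 x 26 mm; origin under its centre. Not part of the job, to be left alone
- tin_lid: flat steel tin lid, 50 mm across, 12 high; origin under its centre. Not part of the job, to be left alone
- wrench: small steel wrench 120 mm long lying flat along its x; origin at its middle, on the bench. Not part of the job, to be left alone
There are look-alikes about, which are no part of the job. What is shaped like the cup4 but purple is not meant. Leave any red look-alike of the cup1 alone.

How it is judged:
On the way, in this order (a step that is already met when the one before it is completed fails the run):
1. all cups present are nested upright in one stack in the dish of the stand (horizontal distance between each of cup0, cup1, cup2, cup3, cup4, cup5 and dish below 0.014 m and angle between each of cup0, cup1, cup2, cup3, cup4, cup5's own z axis and vertical below 0.1 rad and linear speed of each of cup0, cup1, cup2, cup3, cup4, cup5 below 0.03 m/s and (z of cup0 in the frame of dish between -0.005 and 0.005 m or z of cup0 in the frame of dish between 0.013 and 0.023 m or z of cup0 in the frame of dish between 0.031 and 0.041 m or z of cup0 in the frame of dish between 0.049 and 0.059 m or z of cup0 in the frame of dish between 0.067 and 0.077 m or z of cup0 in the frame of dish between 0.085 and 0.095 m) and (z of cup1 in the frame of dish between -0.005 and 0.005 m or z of cup1 in the frame of dish between 0.013 and 0.023 m or z of cup1 in the frame of dish between 0.031 and 0.041 m or z of cup1 in the frame of dish between 0.049 and 0.059 m or z of cup1 in the frame of dish between 0.067 and 0.077 m or z of cup1 in the frame of dish between 0.085 and 0.095 m) and (z of cup2 in the frame of dish between -0.005 and 0.005 m or z of cup2 in the frame of dish between 0.013 and 0.023 m or z of cup2 in the frame of dish between 0.031 and 0.041 m or z of cup2 in the frame of dish between 0.049 and 0.059 m or z of cup2 in the frame of dish between 0.067 and 0.077 m or z of cup2 in the frame of dish between 0.085 and 0.095 m) and (z of cup3 in the frame of dish between -0.005 and 0.005 m or z of cup3 in the frame of dish between 0.013 and 0.023 m or z of cup3 in the frame of dish between 0.031 and 0.041 m or z of cup3 in the frame of dish between 0.049 and 0.059 m or z of cup3 in the frame of dish between 0.067 and 0.077 m or z of cup3 in the frame of dish between 0.085 and 0.095 m) and (z of cup4 in the frame of dish between -0.005 and 0.005 m or z of cup4 in the frame of dish between 0.013 and 0.023 m or z of cup4 in the frame of dish between 0.031 and 0.041 m or z of cup4 in the frame of dish between 0.049 and 0.059 m or z of cup4 in the frame of dish between 0.067 and 0.077 m or z of cup4 in the frame of dish between 0.085 and 0.095 m) and (z of cup5 in the frame of dish between -0.005 and 0.005 m or z of cup5 in the frame of dish between 0.013 and 0.023 m or z of cup5 in the frame of dish between 0.031 and 0.041 m or z of cup5 in the frame of dish between 0.049 and 0.059 m or z of cup5 in the frame of dish between 0.067 and 0.077 m or z of cup5 in the frame of dish between 0.085 and 0.095 m)), for 0.3 s.
2. the valve is set to half open (value of joint valve_lever between 0.645 and 0.925 rad), for 0.3 s.
3. the treadle is held down at its stop for a second with the valve half open (all of step 2 and value of joint treadle above 0.225 rad), for 0.8 s.
4. the treadle is up and the valve shut (value of joint valve_lever below 0.1 rad and value of joint treadle below 0.04 rad), for 0.2 s.
5. the dust cap sits level in the top cup (horizontal distance between cap and dish below 0.018 m and angle between cap's own z axis and vertical below 0.1 rad and linear speed of cap below 0.03 m/s and (z of cap in the frame of dish between 0.086 and 0.096 m or z of cap in the frame of dish between 0.104 and 0.114 m or z of cap in the frame of dish between 0.122 and 0.132 m)), for 0.2 s.
At the end, for the whole second after the job is handed in: every cup present upright (0.1 rad), at rest, within 14 mm of the dish axis, at an 18 mm step above the dish floor (within 5 mm); the cap level, within 18 mm of that axis, 37 mm above the top cup's origin (within 5 mm); valve below 0.10 rad, treadle below 0.04 rad (all of step 1 and all of step 4 and all of step 5); the robot touches nothing.
It fails at once if something that is not part of the job is pushed more than 4 cm away (distance of any of tape, sanding_block, tin_lid, wrench from where it was at the start of the episode above 0.04 m).
Of cup0, cup1, cup2, cup3, cup4, cup5 only 4 to 6 are there at a start; the rules pass over those that are not, and their reading is None.
At some moment in a run one of cap may be knocked a few centimetres aside while the robot is not near it.
Once in a run the grip may slacken for a moment while it holds something.
It also fails if it takes over 210 s, if anything falls off the work surface, if the arm or the gripper's body presses on something with over 40 N, if the wrist force passes 120 N, or if a joint passes its speed limit or range.

## Working session

There is one attempt and no reset: what is moved stays moved. The work goes in short steps, Python scripts to look and compute and a shell command to move; the robot and the scene stay as the last step left them, time stands still between calls to the robot, and variables do not carry over. Pictures are saved under pics/ and viewed, at most 14 in all, crops included, and the job is handed in when it is done.

```bash
mkdir -p pics; ls
cat > h.py <<'E'
import numpy as np, cv2
from station import get_state, cams, arm, nets
def save(cam,fn,crop=None,s=1):
    f=cams.grab_frame(cam); im=f["img"]
    if crop: r0,r1,c0,c1=crop; im=im[r0:r1,c0:c1]
    im=cv2.resize(im,None,fx=s,fy=s,interpolation=cv2.INTER_CUBIC)
    cv2.imwrite("pics/"+fn,im[:,:,::-1]); return f
def proj(f,X):
    c=f["R"]@np.array(X)+f["t"]; p=f["mtx"]@c; return p[:2]/p[2]
def onplane(f,uv,z):
    d=f["R"].T@np.linalg.inv(f["mtx"])@np.array([uv[0],uv[1],1.]); o=-f["R"].T@f["t"]
    return o+d*(z-o[2])/d[2]
E
python3 - <<'E'
from h import *
s=get_state(); print({k:np.round(v,3).tolist() for k,v in s.items()})
F={}
for c in("top","scene"):
    F[c]=save(c,c+"0.png",s=1.5); print(c,-F[c]["R"].T@F[c]["t"])
for l in["cup0","cap","dish","valve_lever","valve_grip","valve_tip","treadle_pad","tape","sanding_block","tin_lid","wrench"]:
  for c in F:
    for d in nets.pinpoint(c,l): print(l,c,np.round(d["centre"],3),round(d["confidence"],2),proj(F[c],d["centre"]).round())
E
```

```text
pics
{'t': 0.0, 'q': [1.469, 0.359, 0.011, -0.0, -1.224, -0.288], 'qd': [-0.001, 0.001, 0.001, 0.001, -0.001, -0.002], 'joint_efforts': [0.0, -58.272, 29.307, 6.997, 0.007, -0.0], 'eef_pos': [0.256, 0.624, 0.226], 'ee_rot': [3.14, -0.0, -0.39], 'force': [-0.193, 0.331, -0.107], 'moment': [0.014, -0.019, 0.044], 'gripper_force': 0.0, 'width': 0.088}
top [ 0.31204275 -0.00513098  1.15618101]
scene [ 1.20214382 -0.22216345  1.02255274]
cup0 top [ 0.689  0.153 -0.002] 0.95 [199. 123.]
cup0 top [ 0.287 -0.179  0.004] 0.87 [317. 272.]
cup0 top [ 0.429 -0.164 -0.001] 0.73 [311. 218.]
cup0 top [ 0.686 -0.184 -0.001] 0.7 [318. 127.]
cup0 top [0.446 0.17  0.002] 0.68 [188. 209.]
cup0 top [ 0.424 -0.009 -0.   ] 0.68 [254. 218.]
cup0 top [ 0.711 -0.32   0.002] 0.65 [367. 120.]
cup0 top [0.678 0.011 0.002] 0.6 [249. 127.]
cup0 scene [ 0.684 -0.18   0.003] 0.97 [205. 266.]
cup0 scene [ 0.43  -0.163  0.   ] 0.95 [191. 190.]
cup0 scene [ 0.289 -0.178  0.001] 0.93 [178. 156.]
cup0 scene [ 0.445  0.171 -0.001] 0.92 [299. 170.]
cup0 scene [ 0.684  0.161 -0.   ] 0.71 [326. 235.]
cup0 scene [ 0.428 -0.014 -0.006] 0.65 [240. 180.]
cup0 scene [ 0.711 -0.319 -0.002] 0.61 [153. 291.]
cup0 scene [0.678 0.008 0.001] 0.59 [273. 247.]
cap top [ 0.565  0.16  -0.001] 0.55 [194. 166.]
cap top [ 0.576 -0.34   0.077] 0.55 [383. 160.]
cap scene [0.431 0.085 0.   ] 0.25 [271. 172.]
dish top [0.567 0.004 0.022] 0.59 [251. 165.]
dish scene [0.566 0.001 0.024] 0.92 [258. 210.]Traceback (most recent call last):
  File "<stdin>", line 8, in <module>
ValueError: it knows: cap, cup, dish, sanding_block, tape, tin_lid, treadle_pad, valve_grip, valve_tip, wrench
```

Run:
```python
from h import *
F={c:cams.grab_frame(c) for c in("top","scene")}
for l in["cap","valve_grip","valve_tip","treadle_pad","tape","sanding_block","tin_lid","wrench"]:
  for c in F:
    for d in nets.pinpoint(c,l): print(l,c,np.round(d["centre"],3),round(d["confidence"],2),proj(F[c],d["centre"]).round())
```

```text
cap top [ 0.56   0.156 -0.001] 0.93 [195. 167.]
cap top [ 0.678  0.012 -0.001] 0.64 [249. 128.]
cap scene [0.56  0.161 0.006] 0.61 [310. 199.]
valve_grip scene [ 0.573 -0.34   0.08 ] 0.51 [131. 230.]
valve_tip top [ 0.563 -0.419  0.077] 0.5 [414. 166.]
valve_tip scene [ 0.563 -0.425  0.082] 0.51 [ 96. 235.]
treadle_pad top [0.544 0.332 0.061] 0.64 [124. 166.]
treadle_pad scene [0.549 0.329 0.059] 0.56 [365. 172.]
tape top [ 0.542 -0.154 -0.002] 0.79 [307. 177.]
tape scene [ 0.54  -0.155 -0.003] 0.62 [202. 220.]
sanding_block top [ 0.634  0.084 -0.003] 0.82 [222. 142.]
sanding_block top [ 0.564  0.158 -0.   ] 0.46 [195. 166.]
sanding_block top [ 0.43  -0.164  0.002] 0.29 [311. 218.]
sanding_block scene [ 0.634  0.084 -0.004] 0.63 [294. 228.]
tin_lid top [ 0.623 -0.09  -0.001] 0.84 [285. 148.]
tin_lid scene [ 0.63  -0.088  0.   ] 0.49 [233. 241.]
wrench top [ 0.435  0.088 -0.   ] 0.58 [218. 213.]
wrench scene [0.433 0.086 0.002] 0.71 [272. 172.]
wrench scene [ 0.562 -0.426  0.082] 0.23 [ 96. 234.]
```

View pics/top0.png

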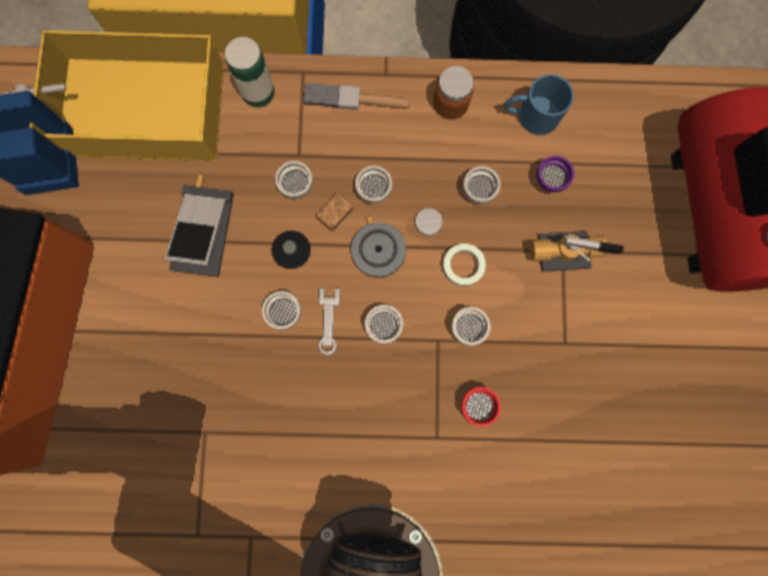

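View pics/scene0.png

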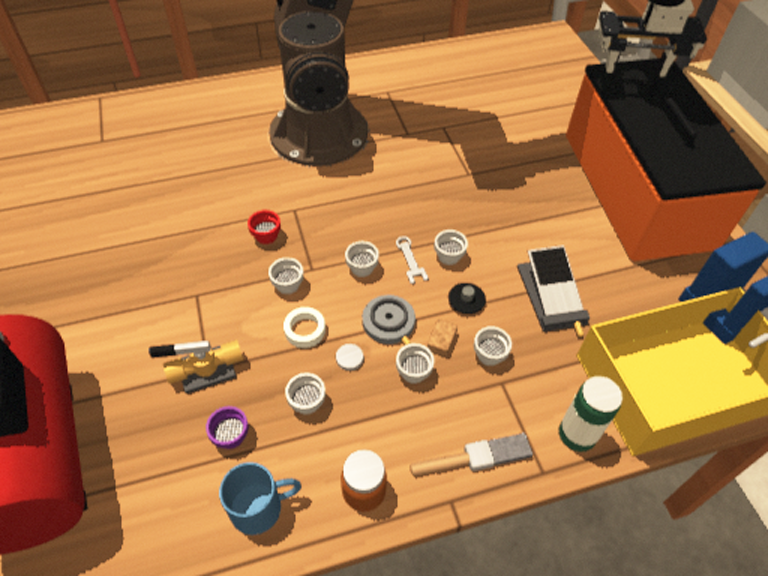

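Six bare-metal cups in the top view (px ×1.5): (294,179), (373,184), (482,184), (281,310), (384,323), (471,325). The look-alikes are the purple one at (555,175) and the red one at (480,407), and I exclude both. Next come one enlarged crop to confirm the cups and one of the valve.

Run:
```python
from h import *
save("top","cups.png",(100,290,165,395),3.4)
a=cams.grab_frame("top")["img"][145:190,345:425]; b=cams.grab_frame("scene")["img"][215:270,90:170]
cv2.imwrite("pics/valve.png",np.vstack([cv2.resize(i,None,fx=5.5,fy=5.5,interpolation=2) for i in(a,b)])[:,:,::-1])
```

```text
(no output)
```

View pics/cups.png

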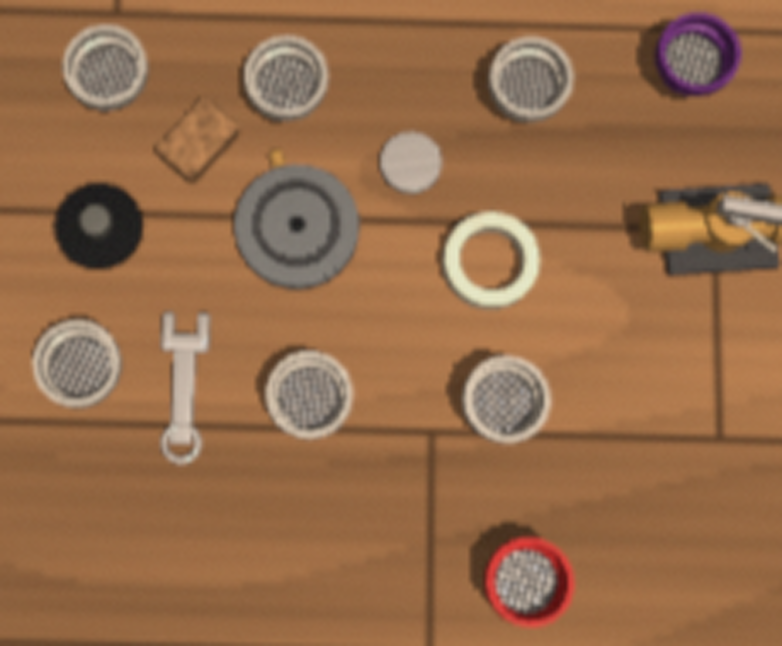

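View pics/valve.png

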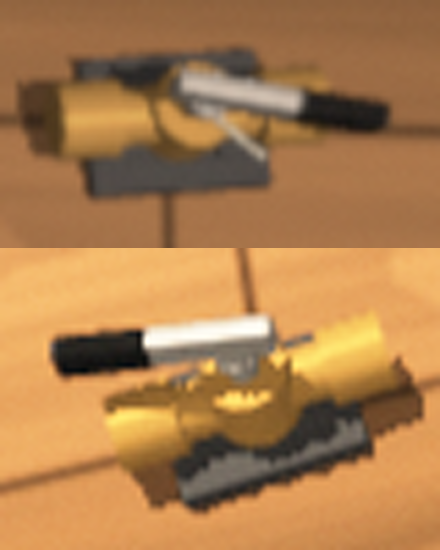

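The crop confirms six bare-metal cups. The purple cup at crop (698,53) and the red one at (530,580) are excluded. The lever is near open: white tip to the right and slightly down, with the mark about 28° further clockwise. Next I average and triangulate positions from both views.

```bash
cat > meas.py <<'E'
from h import *
def meas(labels,n=4,minc=.2):
    P={l:{"top":[], "scene":[]} for l in labels}; F={}
    for i in range(n):
        for c in("top","scene"):
            F[c]=cams.grab_frame(c)
            for l in labels:
                P[l][c]+=[d["centre"] for d in nets.pinpoint(c,l) if d["confidence"]>minc]
    for l in labels:
        cl=[]
        for c in P[l]:
            for p in P[l][c]:
                for g in cl:
                    if np.linalg.norm(np.mean(g["top"]+g["scene"],0)[:2]-np.array(p)[:2])<.03: g[c].append(p);break
                else: g={"top":[],"scene":[]}; g[c].append(p); cl.append(g)
        for g in cl:
            a=g["top"]+g["scene"]
            if len(a)<3: continue
            tri=None
            if g["top"] and g["scene"]:
                M=[F[c]["mtx"]@np.c_[F[c]["R"],F[c]["t"]] for c in g]
                u=[proj(F[c],np.mean(g[c],0)) for c in g]
                X=cv2.triangulatePoints(M[0],M[1],u[0],u[1])[:,0]; tri=(X[:3]/X[3]).round(4)
            print(l,len(g["top"]),len(g["scene"]),"mean",np.mean(a,0).round(4),"tri",tri)
E
python3 -c "
from meas import *
meas(['cup','dish','cap','valve_grip','valve_tip','treadle_pad'],5)"
```

```text
cup 5 5 mean [6.788e-01 1.220e-02 6.000e-04] tri [ 0.6788  0.0126 -0.0035]
cup 5 5 mean [ 6.847e-01 -1.823e-01 -6.000e-04] tri [ 0.6846 -0.1818  0.005 ]
cup 5 5 mean [ 6.873e-01  1.578e-01 -2.000e-04] tri [0.6876 0.1563 0.0056]
cup 5 5 mean [ 4.458e-01  1.699e-01 -1.000e-04] tri [ 4.460e-01  1.699e-01 -3.000e-04]
cup 5 5 mean [ 0.4281 -0.0128 -0.0026] tri [ 0.4278 -0.0127 -0.0064]
cup 5 5 mean [ 0.4299 -0.1632  0.0014] tri [ 4.291e-01 -1.631e-01  4.000e-04]
cup 5 5 mean [ 0.2912 -0.1794 -0.0005] tri [ 0.2901 -0.1796 -0.0035]
cup 5 4 mean [ 7.111e-01 -3.209e-01  4.000e-04] tri [ 0.7114 -0.3215 -0.0025]
dish 5 5 mean [0.5652 0.0019 0.0211] tri [0.5641 0.0025 0.0157]
cap 5 4 mean [0.5625 0.1598 0.0013] tri [0.5626 0.1594 0.0036]
valve_grip 4 5 mean [ 0.5735 -0.3407  0.0793] tri [ 0.5746 -0.3392  0.0854]
valve_tip 5 5 mean [ 0.5635 -0.4222  0.0796] tri [ 0.5627 -0.4221  0.0794]
treadle_pad 5 5 mean [0.5464 0.3293 0.0594] tri [0.5463 0.3306 0.0558]
```

```bash
python3 -m creep '{"translation":[[50,-50,0],[50,-50,0],[50,-50,0],[50,-50,0],[50,-50,0],[50,-50,0],[50,-50,0],[20,-50,0]],"spin":[0.1,0.1,0.1,0.09,0,0,0,0],"gripper":[1,1,1,1,1,1,1,1]}' 25
```

```text
t: 5.75
eef_pos: [0.5247, 0.3293, 0.2262]
ee_rot: [3.141, -0.0, 0.0]
force: [0.9, -0.4, 0.1]
width: 0.0881
gripper_force: 0.0
```

```bash
python3 -m creep '{"translation":[[19,-39,-12],[19,-40,-12],[19,-40,-12],[19,-40,-12],[19,-40,-12],[19,-40,-12],[20,-39,-12],[20,-39,-12]],"spin":[0,0,0,0,0,0,0,0],"gripper":[1,1,1,1,1,1,1,1]}'; python3 -m creep '{"translation":[[0,0,0],[0,0,0]],"spin":[0,0],"gripper":[1,1]}'
```

```text
t: 6.55
eef_pos: [0.6773, 0.0117, 0.1302]
ee_rot: [-3.142, -0.0, 0.0]
force: [1.3, 1.3, 0.4]
width: 0.0875
gripper_force: 0.0
t: 6.75
eef_pos: [0.6765, 0.012, 0.1297]
ee_rot: [3.141, 0.001, -0.002]
force: [-0.6, 1.1, 0.5]
width: 0.0874
gripper_force: 0.0
```

```bash
python3 -m creep '{"translation":[[2,0,-25],[0,0,-30],[0,0,-30],[0,0,-17],[0,0,0],[0,0,0],[0,0,0],[0,0,0]],"spin":[0,0,0,0,0,0,0,0],"gripper":[1,1,1,1,1,0.5,0.5,0.5]}' 25; python3 -m creep '{"translation":[[0,0,0],[0,0,0],[0,0,0],[0,0,20],[0,0,30],[0,0,0]],"spin":[0,0,0,0,0,0],"gripper":[0.5,0.5,0.5,0.5,0.5,0.5]}'
```

```text
t: 7.55
eef_pos: [0.6795, 0.0139, 0.0303]
ee_rot: [-3.141, -0.003, 0.001]
force: [-0.2, -1.4, 1.2]
width: 0.0695
gripper_force: 0.8
t: 8.15
eef_pos: [0.6813, 0.0138, 0.0833]
ee_rot: [-3.141, -0.007, 0.001]
force: [0.4, 0.6, -1.2]
width: 0.0677
gripper_force: 25.0
```

```bash
python3 -m creep '{"translation":[[-29,-3,0],[-29,-3,0],[-29,-3,0],[-29,-3,0],[0,0,0],[0,0,0]],"spin":[0,0,0,0,0,0],"gripper":[0.5,0.5,0.5,0.5,0.5,0.5]}'; python3 -c "
from h import *
save('top','p1.png',(120,210,205,300),6)
from meas import *
meas(['cup'],2)"
```

```text
t: 8.75
eef_pos: [0.5625, 0.0014, 0.0791]
ee_rot: [-3.141, -0.001, 0.0]
force: [0.4, -0.5, -0.9]
width: 0.0676
gripper_force: 25.0
cup 2 2 mean [ 0.4283 -0.0115 -0.0017] tri [ 0.4279 -0.0114 -0.005 ]
cup 2 2 mean [ 7.113e-01 -3.195e-01 -3.000e-04] tri [ 0.7114 -0.3205 -0.0053]
cup 2 2 mean [ 0.43   -0.1639  0.0024] tri [ 0.4298 -0.1637  0.0037]
cup 2 2 mean [ 0.2904 -0.1788  0.0011] tri [ 2.902e-01 -1.790e-01 -2.000e-04]
cup 2 2 mean [ 0.6839 -0.1829 -0.0007] tri [ 0.6836 -0.1822  0.0073]
cup 2 2 mean [5.629e-01 2.000e-04 4.820e-02] tri [0.5622 0.0006 0.044 ]
cup 2 2 mean [0.446  0.1703 0.0008] tri [0.4469 0.1696 0.0033]
```

View pics/p1.png

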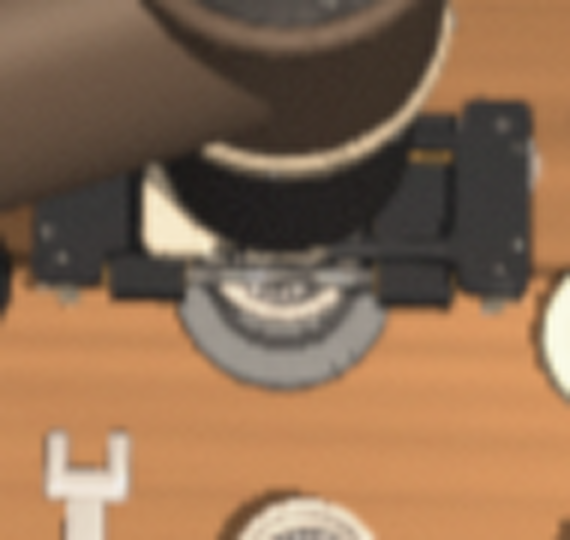

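The picture shows the cup held over the dish at about (285,320), roughly centred. Lower it and release.

```bash
python3 -m creep '{"translation":[[2,0,-9],[0,0,-9],[0,0,-9],[0,0,-2],[0,0,0],[0,0,0]],"spin":[0,0,0,0,0,0],"gripper":[0.5,0.5,0.5,0.5,0.5,0.5]}'; python3 -m creep '{"translation":[[0,0,0],[0,0,0],[0,0,0],[0,0,30],[0,0,30],[0,0,15],[0,0,0]],"spin":[0,0,0,0,0,0,0],"gripper":[1,1,1,1,1,1,1]}'
```

```text
t: 9.8
eef_pos: [0.5644, 0.0013, 0.0497]
ee_rot: [3.141, 0.0, 0.001]
force: [-2.5, 0.3, 7.5]
width: 0.0678
gripper_force: 25.0
t: 10.5
eef_pos: [0.5662, 0.0018, 0.1269]
ee_rot: [-3.141, -0.004, 0.001]
force: [0.1, -0.2, -0.2]
width: 0.0874
gripper_force: 0.0
```

```bash
python3 -m creep '{"translation":[[-40,-4,0],[-40,-4,0],[-40,-4,0],[-18,-2,0],[0,0,-30],[0,0,-30],[0,0,-30],[0,0,-9]],"spin":[0,0,0,0,0,0,0,0],"gripper":[1,1,1,1,1,1,1,1]}'; python3 -m creep '{"translation":[[0,0,0],[0,0,0],[0,0,0],[0,0,0],[0,0,0],[0,0,0],[0,0,0]],"spin":[0,0,0,0,0,0,0],"gripper":[1,0.5,0.5,0.5,0.5,0.5,0.5]}';python3 -m creep '{"translation":[[0,0,20],[0,0,30],[0,0,35],[0,0,0]],"spin":[0,0,0,0],"gripper":[0.5,0.5,0.5,0.5]}'
```

```text
t: 11.3
eef_pos: [0.4242, -0.0135, 0.0228]
ee_rot: [3.14, 0.005, -0.0]
force: [-0.1, -0.8, 0.4]
width: 0.0876
gripper_force: 0.0
t: 12.0
eef_pos: [0.4273, -0.0123, 0.0265]
ee_rot: [-3.141, -0.002, 0.001]
force: [-0.4, 0.5, 7.0]
width: 0.0669
gripper_force: 25.0
t: 12.4
eef_pos: [0.4294, -0.0117, 0.1149]
ee_rot: [-3.139, -0.008, 0.001]
force: [0.3, -0.5, -1.4]
width: 0.0668
gripper_force: 25.0
```

```bash
python3 -m creep '{"translation":[[37,4,0],[40,4,0],[40,4,0],[20,2,0],[0,0,0],[0,0,0]],"spin":[0,0,0,0,0,0],"gripper":[0.5,0.5,0.5,0.5,0.5,0.5]}';python3 -c "
from meas import *
meas(['cup'],2)"
```

```text
t: 13.0
eef_pos: [0.5629, 0.0012, 0.1096]
ee_rot: [3.141, 0.002, -0.0]
force: [-0.4, -0.3, -1.2]
width: 0.0668
gripper_force: 25.0
cup 2 2 mean [ 0.4285 -0.1634  0.0019] tri [ 0.4287 -0.1634  0.0023]
cup 2 2 mean [ 0.6849 -0.1815 -0.0016] tri [ 0.6846 -0.1811  0.0031]
cup 2 2 mean [0.4458 0.1694 0.0008] tri [0.4456 0.1694 0.001 ]
cup 2 2 mean [ 0.2906 -0.1795 -0.0005] tri [ 0.2888 -0.1799 -0.0054]
cup 4 4 mean [0.562  0.0007 0.0507] tri [0.5623 0.0008 0.0483]
cup 1 2 mean [ 7.115e-01 -3.203e-01  3.000e-04] tri [ 0.7116 -0.3205 -0.0023]
```

```bash
python3 -m creep '{"translation":[[2,0,-10],[0,0,-12],[0,0,-10],[0,0,-8],[0,0,-6],[0,0,0],[0,0,0]],"spin":[0,0,0,0,0,0,0],"gripper":[0.5,0.5,0.5,0.5,0.5,0.5,0.5]}'
```

```text
t: 14.1
eef_pos: [0.5656, 0.0014, 0.0647]
ee_rot: [3.141, -0.0, 0.001]
force: [-1.7, 0.3, 5.6]
width: 0.0668
gripper_force: 25.8
```

```bash
python3 -m creep '{"translation":[[0,0,0],[0,0,0],[0,0,0],[0,0,35],[0,0,35],[-15,20,5],[-25,35,0],[-25,35,0]],"spin":[0,0,0,0,0,0,0,0],"gripper":[1,1,1,1,1,1,1,1]}'; python3 -m creep '{"translation":[[-25,35,0],[-25,35,0],[-5,8,0],[0,0,-20],[0,0,0],[0,0,0]],"spin":[0,0,0,0,0,0],"gripper":[1,1,1,1,1,1]}'
```

```text
t: 14.9
eef_pos: [0.5001, 0.092, 0.1397]
ee_rot: [-3.141, -0.001, -0.002]
force: [-0.4, 1.5, -0.5]
width: 0.0876
gripper_force: 0.0
t: 15.5
eef_pos: [0.4456, 0.169, 0.1195]
ee_rot: [3.141, 0.001, 0.0]
force: [0.0, 0.4, -0.1]
width: 0.0877
gripper_force: 0.0
```

```bash
python3 -m creep '{"translation":[[0,0,-30],[0,0,-30],[0,0,-25],[0,0,-7],[0,0,0],[0,0,0],[0,0,0],[0,0,0]],"spin":[0,0,0,0,0,0,0,0],"gripper":[1,1,1,1,1,0.5,0.5,0.5]}'; python3 -m creep '{"translation":[[0,0,0],[0,0,0],[0,0,0],[0,0,0]],"spin":[0,0,0,0],"gripper":[0.5,0.5,0.5,0.5]}';python3 -m creep '{"translation":[[0,0,25],[0,0,35],[0,0,40],[24,-34,0],[24,-34,0],[24,-34,0],[24,-34,0],[23,-32,0]],"spin":[0,0,0,0,0,0,0,0],"gripper":[0.5,0.5,0.5,0.5,0.5,0.5,0.5,0.5]}';python3 -m creep '{"translation":[[0,0,0],[0,0,0]],"spin":[0,0],"gripper":[0.5,0.5]}'
```

```text
t: 16.3
eef_pos: [0.4461, 0.1698, 0.0287]
ee_rot: [-3.14, -0.001, 0.0]
force: [0.4, -0.7, 0.9]
width: 0.0693
gripper_force: 0.6
t: 16.7
eef_pos: [0.4461, 0.1697, 0.0286]
ee_rot: [-3.141, -0.001, 0.001]
force: [-1.1, -2.4, 7.3]
width: 0.0665
gripper_force: 25.0
t: 17.5
eef_pos: [0.5653, -0.0, 0.1279]
ee_rot: [-3.141, -0.001, 0.0]
force: [1.6, 2.1, -1.0]
width: 0.0667
gripper_force: 25.0
t: 17.7
eef_pos: [0.5644, 0.0005, 0.1272]
ee_rot: [-3.142, 0.001, -0.002]
force: [0.3, -0.2, -1.0]
width: 0.0667
gripper_force: 25.0
```

```bash
python3 -m creep '{"translation":[[0,1,-10],[0,0,-12],[0,0,-10],[0,0,-7],[0,0,-4],[0,0,0],[0,0,0]],"spin":[0,0,0,0,0,0,0],"gripper":[0.5,0.5,0.5,0.5,0.5,0.5,0.5]}'
```

```text
t: 18.4
eef_pos: [0.5648, 0.0028, 0.0847]
ee_rot: [-3.141, -0.001, 0.001]
force: [-0.3, 1.0, 0.3]
width: 0.0669
gripper_force: 25.0
```

```bash
python3 -m creep '{"translation":[[0,0,-1],[0,0,0],[0,0,0],[0,0,0],[0,0,35],[0,0,35],[-20,-25,0],[-25,-31,0]],"spin":[0,0,0,0,0,0,0,0],"gripper":[0.5,1,1,1,1,1,1,1]}'; python3 -m creep '{"translation":[[-25,-31,0],[-25,-31,0],[-25,-31,0],[-15,-17,-10],[0,0,-25],[0,0,0],[0,0,0]],"spin":[0,0,0,0,0,0,0],"gripper":[1,1,1,1,1,1,1]}'; python3 -c "
from meas import *
meas(['cup'],2)"
```

```text
t: 19.2
eef_pos: [0.5203, -0.0533, 0.1544]
ee_rot: [-3.141, -0.002, 0.002]
force: [-0.2, -0.6, -0.3]
width: 0.0876
gripper_force: 0.0
t: 19.9
eef_pos: [0.4296, -0.1637, 0.1187]
ee_rot: [3.141, 0.001, 0.0]
force: [0.4, 0.2, 1.0]
width: 0.0875
gripper_force: 0.0
cup 2 2 mean [6.868e-01 1.562e-01 4.000e-04] tri [0.6877 0.1545 0.0069]
cup 2 2 mean [ 0.2896 -0.1783 -0.0016] tri [ 0.2875 -0.1788 -0.0075]
cup 2 2 mean [ 7.112e-01 -3.211e-01  5.000e-04] tri [ 0.7112 -0.3223 -0.0057]
cup 2 6 mean [0.5634 0.0027 0.0408] tri [0.5671 0.0038 0.0413]
cup 2 2 mean [ 0.6848 -0.1832 -0.0009] tri [ 0.6839 -0.1827  0.0028]
cup 2 1 mean [ 0.4292 -0.1618  0.0018] tri [ 0.4293 -0.1613  0.0056]
```

```bash
python3 -m creep '{"translation":[[0,0,-30],[0,0,-30],[0,0,-25],[0,0,-6],[0,0,0],[0,0,0],[0,0,0],[0,0,0]],"spin":[0,0,0,0,0,0,0,0],"gripper":[1,1,1,1,1,0.5,0.5,0.5]}'; python3 -m creep '{"translation":[[0,0,0],[0,0,0],[0,0,0],[0,0,0]],"spin":[0,0,0,0],"gripper":[0.5,0.5,0.5,0.5]}';python3 -m creep '{"translation":[[0,0,25],[0,0,35],[0,0,40],[5,10,20],[27,33,0],[27,33,0],[27,33,0],[27,33,0]],"spin":[0,0,0,0,0,0,0,0],"gripper":[0.5,0.5,0.5,0.5,0.5,0.5,0.5,0.5]}';python3 -m creep '{"translation":[[22,24,0],[0,0,0],[0,0,0]],"spin":[0,0,0],"gripper":[0.5,0.5,0.5]}'
```

```text
t: 21.1
eef_pos: [0.4303, -0.1635, 0.0286]
ee_rot: [-3.142, -0.002, 0.0]
force: [0.4, 0.0, -0.9]
width: 0.0689
gripper_force: 0.0
t: 21.5
eef_pos: [0.4303, -0.1636, 0.0285]
ee_rot: [3.141, -0.002, 0.001]
force: [-1.2, 1.0, 7.5]
width: 0.0678
gripper_force: 25.0
t: 22.3
eef_pos: [0.5432, -0.0202, 0.1479]
ee_rot: [-3.141, -0.0, -0.0]
force: [0.8, -0.5, -0.4]
width: 0.0678
gripper_force: 25.0
t: 22.6
eef_pos: [0.5642, 0.0029, 0.147]
ee_rot: [3.141, 0.001, 0.001]
force: [-0.4, 0.3, -1.3]
width: 0.0676
gripper_force: 25.0
```

Place TCP z = .020+.054+.0285 = .1025 → down 44.5.

```bash
python3 -m creep '{"translation":[[0,0,-10],[0,0,-12],[0,0,-10],[0,0,-7],[0,0,-6],[0,0,0],[0,0,0]],"spin":[0,0,0,0,0,0,0],"gripper":[0.5,0.5,0.5,0.5,0.5,0.5,0.5]}'
```

```text
t: 23.3
eef_pos: [0.5648, 0.0023, 0.1025]
ee_rot: [3.142, -0.0, 0.0]
force: [0.8, 0.7, 0.3]
width: 0.0672
gripper_force: 25.0
```

```bash
python3 -m creep '{"translation":[[0,0,-1],[0,0,0],[0,0,0],[0,0,0],[0,0,35],[0,0,35],[20,25,0],[26,33,0]],"spin":[0,0,0,0,0,0,0,0],"gripper":[0.5,1,1,1,1,1,1,1]}'; python3 -m creep '{"translation":[[26,33,0],[26,33,0],[24,30,0],[0,0,-30],[0,0,-22],[0,0,0],[0,0,0]],"spin":[0,0,0,0,0,0,0],"gripper":[1,1,1,1,1,1,1]}'; python3 -c "
from meas import *
meas(['cup','cap'],2)"
```

```text
t: 24.1
eef_pos: [0.6111, 0.0603, 0.1736]
ee_rot: [-3.14, -0.003, -0.002]
force: [0.7, 0.0, -0.4]
width: 0.0878
gripper_force: 0.0
t: 24.8
eef_pos: [0.6866, 0.1562, 0.1195]
ee_rot: [3.141, 0.001, 0.0]
force: [0.1, 0.4, 0.7]
width: 0.0876
gripper_force: 0.0
cup 2 1 mean [ 0.6848 -0.1826 -0.0014] tri [ 0.6842 -0.181   0.0045]
cup 1 2 mean [0.6875 0.158  0.0014] tri [0.6876 0.1573 0.0025]
cup 2 2 mean [ 0.2911 -0.1791 -0.0007] tri [ 0.289  -0.1795 -0.0065]
cup 6 7 mean [0.5635 0.0011 0.0448] tri [0.5632 0.0013 0.0428]
cup 2 1 mean [ 0.712  -0.3195 -0.0017] tri [ 0.7122 -0.3207 -0.0039]
cap 2 1 mean [5.631e-01 1.583e-01 5.000e-04] tri [0.5631 0.1579 0.0024]
```

```bash
python3 -m creep '{"translation":[[0,1,-30],[0,0,-30],[0,0,-25],[0,0,-6],[0,0,0],[0,0,0],[0,0,0],[0,0,0]],"spin":[0,0,0,0,0,0,0,0],"gripper":[1,1,1,1,1,0.5,0.5,0.5]}'; python3 -m creep '{"translation":[[0,0,0],[0,0,0],[0,0,0],[0,0,0]],"spin":[0,0,0,0],"gripper":[0.5,0.5,0.5,0.5]}';python3 -m creep '{"translation":[[0,0,25],[0,0,35],[0,0,40],[0,0,35],[-26,-33,0],[-26,-33,0],[-26,-33,0],[-26,-33,0]],"spin":[0,0,0,0,0,0,0,0],"gripper":[0.5,0.5,0.5,0.5,0.5,0.5,0.5,0.5]}';python3 -m creep '{"translation":[[-17,-22,0],[0,0,0],[0,0,0]],"spin":[0,0,0],"gripper":[0.5,0.5,0.5]}'
```

```text
t: 26.2
eef_pos: [0.6873, 0.1577, 0.0301]
ee_rot: [-3.141, -0.002, 0.0]
force: [0.5, -0.6, -0.2]
width: 0.0693
gripper_force: 0.9
t: 26.6
eef_pos: [0.6873, 0.1577, 0.03]
ee_rot: [-3.141, -0.002, 0.001]
force: [-1.1, 0.9, 6.2]
width: 0.0674
gripper_force: 25.0
t: 27.4
eef_pos: [0.5811, 0.0243, 0.1635]
ee_rot: [-3.141, 0.0, 0.0]
force: [0.9, -0.7, -0.4]
width: 0.0674
gripper_force: 25.0
t: 27.7
eef_pos: [0.5654, 0.003, 0.1641]
ee_rot: [-3.141, -0.001, -0.001]
force: [-0.1, 0.2, -0.0]
width: 0.0677
gripper_force: 25.0
```

```bash
python3 -m creep '{"translation":[[0,-1,-10],[0,0,-12],[0,0,-10],[0,0,-7],[0,0,-3],[0,0,0],[0,0,0]],"spin":[0,0,0,0,0,0,0],"gripper":[0.5,0.5,0.5,0.5,0.5,0.5,0.5]}'
```

```text
t: 28.4
eef_pos: [0.5661, 0.0027, 0.1221]
ee_rot: [3.141, -0.001, 0.001]
force: [-2.3, -0.2, 6.9]
width: 0.0672
gripper_force: 25.0
```

```bash
python3 -m creep '{"translation":[[0,0,0],[0,0,0],[0,0,0],[0,0,35],[0,0,35],[12,-18,0],[25,-39,0],[25,-39,0]],"spin":[0,0,0,0,0,0,0,0],"gripper":[1,1,1,1,1,1,1,1]}'; python3 -m creep '{"translation":[[25,-39,0],[25,-39,0],[7,-11,-20],[0,0,-30],[0,0,-22],[0,0,0],[0,0,0]],"spin":[0,0,0,0,0,0,0],"gripper":[1,1,1,1,1,1,1]}'; python3 -c "
from meas import *
meas(['cup','cap'],2)"
```

```text
t: 29.2
eef_pos: [0.6285, -0.094, 0.1922]
ee_rot: [-3.141, -0.001, 0.002]
force: [0.9, -0.3, 0.1]
width: 0.0877
gripper_force: 0.0
t: 29.9
eef_pos: [0.6847, -0.1827, 0.1195]
ee_rot: [3.141, 0.001, 0.001]
force: [-0.0, 0.6, 0.5]
width: 0.0876
gripper_force: 0.0
cup 2 2 mean [ 0.7124 -0.3209 -0.    ] tri [ 0.7127 -0.3216 -0.0033]
cup 2 2 mean [ 6.841e-01 -1.823e-01 -6.000e-04] tri [ 0.6835 -0.1817  0.0058]
cup 0 10 mean [0.5637 0.0018 0.0547] tri None
cap 2 2 mean [0.5632 0.1603 0.0019] tri [0.5634 0.1597 0.0045]
```

Lift needs TCP > .137+.03; go to about .185, then dx −119, dy +185.

```bash
python3 -m creep '{"translation":[[0,0,-30],[0,0,-30],[0,0,-25],[0,0,-6],[0,0,0],[0,0,0],[0,0,0],[0,0,0]],"spin":[0,0,0,0,0,0,0,0],"gripper":[1,1,1,1,1,0.5,0.5,0.5]}'; python3 -m creep '{"translation":[[0,0,0],[0,0,0],[0,0,0],[0,0,0]],"spin":[0,0,0,0],"gripper":[0.5,0.5,0.5,0.5]}';python3 -m creep '{"translation":[[0,0,25],[0,0,40],[0,0,40],[0,0,40],[-12,18,10],[-25,39,0],[-25,39,0],[-25,39,0]],"spin":[0,0,0,0,0,0,0,0],"gripper":[0.5,0.5,0.5,0.5,0.5,0.5,0.5,0.5]}';python3 -m creep '{"translation":[[-25,39,0],[-7,11,0],[0,0,0],[0,0,0]],"spin":[0,0,0,0],"gripper":[0.5,0.5,0.5,0.5]}'
```

```text
t: 31.3
eef_pos: [0.6854, -0.1826, 0.0301]
ee_rot: [3.142, -0.002, 0.0]
force: [0.1, -1.2, -0.6]
width: 0.0687
gripper_force: 0.2
t: 31.7
eef_pos: [0.6854, -0.1826, 0.03]
ee_rot: [3.141, -0.002, 0.001]
force: [-1.4, 1.6, 6.3]
width: 0.067
gripper_force: 25.0
t: 32.5
eef_pos: [0.5962, -0.0466, 0.1834]
ee_rot: [-3.141, 0.0, -0.001]
force: [1.2, 1.5, -0.3]
width: 0.0668
gripper_force: 25.0
t: 32.9
eef_pos: [0.5658, 0.0025, 0.1839]
ee_rot: [-3.142, -0.001, 0.001]
force: [-0.2, -0.3, -0.7]
width: 0.0669
gripper_force: 25.0
```

Place at .020+.090+.030 = .140 → −44.

```bash
python3 -m creep '{"translation":[[0,0,-10],[0,0,-12],[0,0,-10],[0,0,-7],[0,0,-5],[0,0,0],[0,0,0]],"spin":[0,0,0,0,0,0,0],"gripper":[0.5,0.5,0.5,0.5,0.5,0.5,0.5]}'
```

```text
t: 33.6
eef_pos: [0.566, 0.0021, 0.14]
ee_rot: [3.141, -0.001, 0.0]
force: [-0.5, -1.4, 4.9]
width: 0.0672
gripper_force: 25.0
```

```bash
python3 -m creep '{"translation":[[0,0,0],[0,0,0],[0,0,0],[0,0,35],[0,0,35],[0,0,30],[0,-35,0],[0,-40,0]],"spin":[0,0,0,0,0,0,0,0],"gripper":[1,1,1,1,1,1,1,1]}'; python3 -m creep '{"translation":[[0,-40,0],[0,-40,0],[0,-40,0],[0,-40,0],[0,0,0],[0,0,0],[0,0,0],[0,0,0]],"spin":[-0.14,-0.14,-0.14,-0.14,-0.14,-0.14,-0.14,-0.14],"gripper":[1,1,1,1,1,1,1,1]}'
python3 - <<'E'
from h import *
print(np.round(get_state()["q"],3))
a=save("top","s6.png",(95,210,180,330),5); f=cams.grab_frame("scene")
im=f["img"][140:280,80:340]; cv2.imwrite("pics/s6s.png",cv2.resize(im,None,fx=3,fy=3,interpolation=2)[:,:,::-1])
for z in(.045,.05,.055):
    p,q=onplane(a,(383.2,164.6),z),onplane(a,(393.2,173.5),z); d=q-p; print(z,p.round(3),q.round(3),np.degrees(np.arctan2(d[1],d[0])))
    d=q-np.array([.574,-.340,z]); print(np.degrees(np.arctan2(d[1],d[0])))
from meas import meas
meas(["valve_grip","valve_tip","cup","cap"],3)
E
```

```text
t: 34.4
eef_pos: [0.5662, -0.0722, 0.2408]
ee_rot: [-3.141, -0.003, 0.003]
force: [1.6, -0.9, -0.9]
width: 0.0879
gripper_force: 0.0
t: 35.2
eef_pos: [0.5654, -0.2327, 0.2391]
ee_rot: [3.141, 0.0, -1.126]
force: [0.2, -0.2, -0.5]
width: 0.0876
gripper_force: 0.0
[-0.071  0.248 -0.116 -0.    -1.208  0.516]
0.045 [ 0.572 -0.35   0.045] [ 0.548 -0.376  0.045] -132.15740541311285
-126.1124998674466
0.05 [ 0.57  -0.348  0.05 ] [ 0.547 -0.374  0.05 ] -132.15740541311277
-128.54568054667348
0.055 [ 0.569 -0.347  0.055] [ 0.546 -0.372  0.055] -132.1574054131128
-131.0519162500329
valve_tip 3 3 mean [ 0.5626 -0.4217  0.0782] tri [ 0.5623 -0.4213  0.0793]
cup 3 3 mean [ 0.2896 -0.179   0.001 ] tri [ 0.2886 -0.1792 -0.0018]
cup 0 17 mean [0.5637 0.0025 0.0633] tri None
cup 0 3 mean [ 7.127e-01 -3.221e-01  3.000e-04] tri None
cap 3 3 mean [0.5626 0.1604 0.0014] tri [0.5629 0.1597 0.0045]
```

View pics/s6s.png

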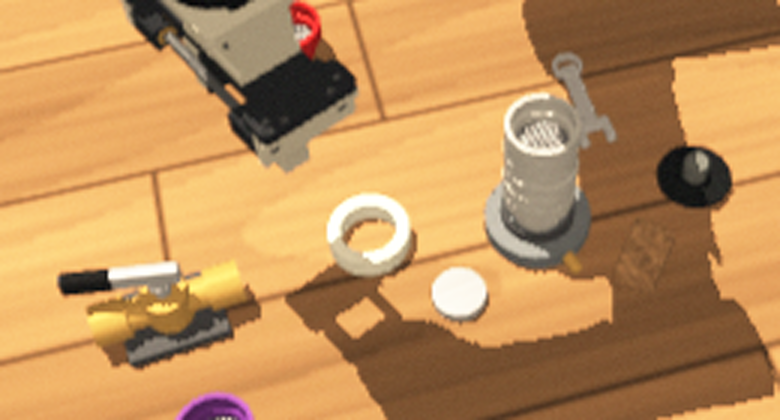

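```bash
python3 -m creep '{"translation":[[0,-41,0],[0,-41,0],[0,-41,0],[0,-42,0],[0,0,-40],[0,0,-40],[0,0,0],[0,0,0]],"spin":[-0.144,-0.144,-0.144,-0.144,0,0,0,0],"gripper":[1,1,1,1,0.6,0.6,0.6,0.6]}' 10
python3 - <<'E'
from h import *
f=cams.grab_frame("scene")
p=onplane(f,(80+105/3,140+330/3),.03);q=onplane(f,(80+240/3,140+282/3),.03);d=p-q;print(p,q,np.degrees(np.arctan2(d[1],d[0])))
from meas import meas
meas(["valve_grip","valve_tip"],4)
E
```

```text
t: 37.6
eef_pos: [0.5655, -0.3978, 0.1599]
ee_rot: [3.14, -0.001, -1.695]
force: [0.8, -0.4, 0.5]
width: 0.0612
gripper_force: 0.0
[ 0.5884285  -0.39314365  0.03      ] [ 0.57295185 -0.27436619  0.03      ] -82.57620722010775
valve_grip 0 3 mean [ 0.5729 -0.3406  0.0789] tri None
valve_tip 0 3 mean [ 0.5621 -0.4236  0.0821] tri None
```

```bash
python3 -m creep '{"translation":[[0,0,-30],[0,0,-30],[0,0,-25],[0,0,-8],[0,0,0],[0,0,0],[0,0,0],[0,0,0]],"spin":[0,0,0,0,0,0,0,0],"gripper":[0.6,0.6,0.6,0.6,0,0,0,0]}' 10;  python3 -m creep '{"translation":[[0,0,0],[0,0,0],[0,0,0],[0,0,0],[0,0,0],[0,0,0]],"spin":[0,0,0,0,0,0],"gripper":[0,0,0,0,0,0]}'
```

```text
t: 39.65
eef_pos: [0.5663, -0.3979, 0.0681]
ee_rot: [-3.139, -0.001, -1.696]
force: [0.1, 0.7, -0.2]
width: 0.0262
gripper_force: 0.0
t: 40.25
eef_pos: [0.566, -0.3977, 0.0672]
ee_rot: [-3.141, -0.0, -1.696]
force: [-0.6, 1.3, 4.9]
width: 0.0119
gripper_force: 10.0
```

```bash
python3 -m creep '{"translation":[[-6.6,1.2,0],[-6.2,1.9,0],[-6.1,2.6,0],[-5.7,3.3,0],[-5.3,4,0],[0,0,0],[0,0,0]],"spin":[-0.1145,-0.1145,-0.1145,-0.1145,-0.1145,0,0],"gripper":[0,0,0,0,0,0,0]}'
```

```text
t: 40.95
eef_pos: [0.5366, -0.3847, 0.0671]
ee_rot: [-3.14, 0.001, -2.265]
force: [3.6, 2.6, 6.9]
width: 0.0121
gripper_force: 10.0
```

```bash
python3 -m creep '{"translation":[[0,0,0],[0,0,0],[0,0,0],[0,0,30],[0,0,40],[0,0,40],[0,40,0],[0,45,0]],"spin":[0,0,0,0,0,0,0,0],"gripper":[0.5,0.5,0.5,0.5,0.5,0.5,0.5,0.5]}'; python3 -m creep '{"translation":[[0,45,0],[0,48,0],[0,48,0],[0,48,0],[0,48,0],[0,48,0],[0,48,0],[0,48,0]],"spin":[0.14,0.14,0.14,0.14,0.14,0.14,0.14,0.14],"gripper":[0,0,0,0,0,0,0,0]}';  python3 - <<'E'
from h import *
a=cams.grab_frame("top")["img"][145:190,345:425]; b=cams.grab_frame("scene")["img"][215:270,90:170]
cv2.imwrite("pics/valve2.png",np.vstack([cv2.resize(i,None,fx=5.5,fy=5.5,interpolation=2) for i in(a,b)])[:,:,::-1])
from meas import meas
meas(["valve_grip","valve_tip","treadle_pad","cap"],3)
E
```

```text
t: 41.75
eef_pos: [0.5358, -0.3, 0.1774]
ee_rot: [-3.14, 0.001, -2.271]
force: [-0.1, 0.5, -1.0]
width: 0.0437
gripper_force: 0.0
t: 42.55
eef_pos: [0.5351, 0.0831, 0.1765]
ee_rot: [3.141, -0.0, -1.142]
force: [0.8, -0.2, -0.7]
width: 0.0004
gripper_force: 0.0
valve_grip 3 3 mean [ 0.5744 -0.341   0.0787] tri [ 0.5749 -0.3392  0.0861]
valve_tip 3 3 mean [ 0.5226 -0.4029  0.0801] tri [ 0.5222 -0.4026  0.0811]
treadle_pad 3 3 mean [0.5458 0.3302 0.0592] tri [0.5454 0.3326 0.0532]
cap 3 3 mean [0.5304 0.1684 0.0026] tri [0.5307 0.1676 0.0061]
```

View pics/valve2.png

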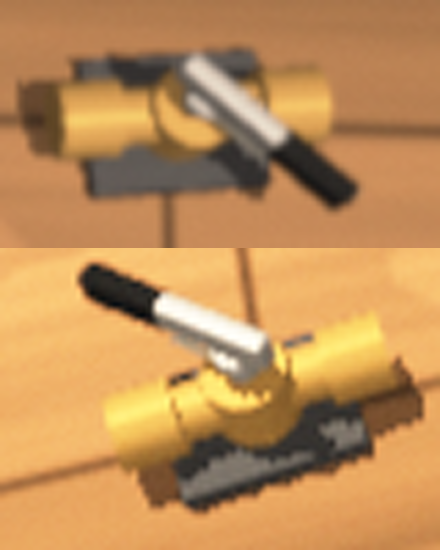

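The lever lies over the white mark (tip at (345,195) in the top crop), direction −130°. The cap was knocked to about (.5305,.168), which I'll use later. Now the treadle.

```bash
python3 -m creep '{"translation":[[2,40,0],[2,40,0],[2,40,0],[2,40,0],[2,40,0],[1,40,0],[0,7,-30],[0,0,-30]],"spin":[-0.143,-0.143,-0.143,0,0,0,0,0],"gripper":[0,0,0,0,0,0,0,0]}'; python3 -m creep '{"translation":[[0,0,-25],[0,0,-20],[0,0,-5],[0,0,-5],[0,0,-5],[0,0,-5],[0,0,0],[0,0,0]],"spin":[0,0,0,0,0,0,0,0],"gripper":[0,0,0,0,0,0,0,0]}'
```

```text
t: 44.95
eef_pos: [0.5469, 0.3309, 0.1162]
ee_rot: [-3.14, 0.002, -1.575]
force: [-1.4, -0.7, -0.6]
width: 0.0006
gripper_force: 0.0
t: 45.75
eef_pos: [0.5473, 0.329, 0.0526]
ee_rot: [-3.14, 0.001, -1.577]
force: [0.7, 0.3, 4.2]
width: 0.0005
gripper_force: 1.9
```

```bash
python3 -m creep '{"translation":[[0,0,-5],[0,0,-5],[0,0,-5],[0,0,-5],[0,0,-4],[0,0,-2],[0,0,0],[0,0,0]],"spin":[0,0,0,0,0,0,0,0],"gripper":[0,0,0,0,0,0,0,0]}'
```

```text
t: 46.55
eef_pos: [0.5461, 0.329, 0.0287]
ee_rot: [-3.141, 0.001, -1.576]
force: [-12.8, -0.3, 26.1]
width: -0.0001
gripper_force: 12.9
```

Fz is 26 N, well above the 9 N spring, so the treadle is at its stop. Hold it, then release.

```bash
python3 -m creep '{"translation":[[0,0,0],[0,0,0],[0,0,0],[0,0,0],[0,0,0],[0,0,0],[0,0,0],[0,0,0]],"spin":[0,0,0,0,0,0,0,0],"gripper":[0,0,0,0,0,0,0,0]}'; python3 -c "
from meas import meas
meas(['treadle_pad'],2)";python3 -m creep '{"translation":[[0,0,0],[0,0,0],[0,0,0],[0,0,0],[0,0,0],[0,0,0]],"spin":[0,0,0,0,0,0],"gripper":[0,0,0,0,0,0]}'
```

```text
t: 47.35
eef_pos: [0.5461, 0.329, 0.0287]
ee_rot: [-3.141, 0.001, -1.576]
force: [-13.1, -0.2, 26.1]
width: 0.0007
gripper_force: 12.9
treadle_pad 2 2 mean [0.5416 0.3304 0.03  ] tri [0.5404 0.3332 0.0233]
t: 48.35
eef_pos: [0.5461, 0.329, 0.0287]
ee_rot: [-3.141, 0.001, -1.576]
force: [-12.6, -0.1, 25.6]
width: 0.0002
gripper_force: 12.9
```

```bash
python3 -m creep '{"translation":[[0,0,15],[0,0,20],[0,0,35],[0,0,40],[0,0,45],[0,0,45],[0,-40,0],[0,-48,0]],"spin":[0,0,0,0,0,0,0,0],"gripper":[0,0,0,0,0,0,0,0]}'; python3 -m creep '{"translation":[[-1,-48,0],[-1,-48,0],[-1,-48,0],[-1,-48,0],[-1,-48,0],[-1,-48,0],[-1,-48,0],[-1,-48,0]],"spin":[-0.138,-0.138,-0.138,-0.138,-0.138,0,0,0],"gripper":[0,0,0,0,0,0,0,0]}'; python3 -m creep '{"translation":[[0,-48,0],[0,-48,0],[0,-48,0],[0,-48,0],[0,-48,0],[0,0,-30],[0,0,0],[0,0,0]],"spin":[0,0,0,0,0,0,0,0],"gripper":[0,0,0,0.5,0.5,0.5,0.5,0.5]}';python3 -c "
from meas import meas
meas(['treadle_pad','cap','valve_grip','valve_tip'],2)"
```

```text
t: 49.15
eef_pos: [0.5469, 0.241, 0.227]
ee_rot: [-3.14, 0.002, -1.575]
force: [0.1, -1.4, -0.0]
width: 0.0005
gripper_force: 0.0
t: 49.95
eef_pos: [0.538, -0.1455, 0.2258]
ee_rot: [-3.141, 0.0, -2.267]
force: [1.5, -0.5, 0.6]
width: 0.001
gripper_force: 0.0
t: 50.75
eef_pos: [0.538, -0.3833, 0.1952]
ee_rot: [3.14, -0.001, -2.267]
force: [0.3, 0.3, 0.9]
width: 0.035
gripper_force: 0.0
treadle_pad 2 2 mean [0.5464 0.3305 0.0602] tri [0.5468 0.3306 0.0598]
cap 2 2 mean [0.5286 0.1673 0.0026] tri [0.5289 0.1665 0.006 ]
```

```bash
python3 -m creep '{"translation":[[-1,-1,-30],[0,0,-30],[0,0,-30],[0,0,-25],[0,0,-13],[0,0,0],[0,0,0],[0,0,0]],"spin":[0,0,0,0,0,0,0,0],"gripper":[0.5,0.5,0.5,0.5,0.5,0,0,0]}' 12;  python3 -m creep '{"translation":[[0,0,0],[0,0,0],[0,0,0],[0,0,0]],"spin":[0,0,0,0],"gripper":[0,0,0,0]}'
```

```text
t: 52.55
eef_pos: [0.5387, -0.3851, 0.0693]
ee_rot: [-3.139, 0.001, -2.267]
force: [-0.0, 0.4, -0.4]
width: 0.0254
gripper_force: 0.0
t: 52.95
eef_pos: [0.538, -0.3847, 0.0687]
ee_rot: [-3.14, 0.0, -2.267]
force: [-1.7, 0.7, 7.1]
width: 0.0121
gripper_force: 12.0
```

```bash
python3 -m creep '{"translation":[[-4.8,4.6,0],[-4.2,5,0],[-3.7,5.5,0],[-3,5.9,0],[-2.3,6.2,0],[-1.6,6.4,0],[0,0,0],[0,0,0]],"spin":[-0.1147,-0.1147,-0.1147,-0.1147,-0.1147,-0.1147,0,0],"gripper":[0,0,0,0,0,0,0,0]}';python3 -m creep '{"translation":[[-0.4,3.3,0],[-0.4,3.3,0],[0,0,0],[0,0,0]],"spin":[-0.0574,-0.0574,0,0],"gripper":[0,0,0,0]}'
```

```text
t: 53.75
eef_pos: [0.5179, -0.351, 0.0687]
ee_rot: [-3.141, 0.0, -2.955]
force: [-3.7, 1.8, 7.2]
width: 0.0117
gripper_force: 12.0
t: 54.15
eef_pos: [0.5172, -0.3454, 0.0687]
ee_rot: [-3.14, 0.0, -3.07]
force: [-3.0, -2.2, 5.0]
width: 0.0121
gripper_force: 12.0
```

```bash
python3 -m creep '{"translation":[[0,3,0],[0,0,0]],"spin":[-0.052,0],"gripper":[0,0]}';python3 -m creep '{"translation":[[0.2,3,0],[0,0,0],[0,0,0]],"spin":[-0.052,0,0],"gripper":[0,0,0]}'; python3 -c "
from h import *; s=get_state(); print(s['moment'])"
```

```text
t: 54.35
eef_pos: [0.5176, -0.345, 0.0688]
ee_rot: [-3.137, 0.001, -3.123]
force: [-2.2, -18.0, -0.6]
width: 0.0129
gripper_force: 11.8
t: 54.65
eef_pos: [0.5181, -0.343, 0.0688]
ee_rot: [-3.136, 0.002, 3.109]
force: [-1.3, -23.5, -3.7]
width: 0.0175
gripper_force: 11.8
[-8.73546348  0.50022112  0.16113904]
```

```bash
python3 -m creep '{"translation":[[0,-3,0],[0,0,0],[0,0,0],[0,0,0],[0,0,40],[0,0,40],[0,0,45],[0,0,45]],"spin":[0.05,0,0,0,0,0,0,0],"gripper":[0.4,0.4,0.4,0.4,0.4,0.4,0.4,0.4]}'; python3 -m creep '{"translation":[[0,45,0],[0,45,0],[0,45,0],[0,45,0],[0,45,0],[0,45,0],[0,45,0],[0,45,0]],"spin":[0,0,0,0,0,0,0,0],"gripper":[0.6,0.6,0.6,0.6,0.6,0.6,0.6,0.6]}';python3 -m creep '{"translation":[[2,48,0],[2,48,0],[2,45,0],[3,12,0],[0,0,0]],"spin":[0,0,0,0,0],"gripper":[0.6,0.6,0.6,0.6,0.6]}'
python3 - <<'E'
from h import *
a=cams.grab_frame("top")["img"][145:190,345:425]; b=cams.grab_frame("scene")["img"][215:270,90:170]
cv2.imwrite("pics/valve3.png",np.vstack([cv2.resize(i,None,fx=5.5,fy=5.5,interpolation=2) for i in(a,b)])[:,:,::-1])
from meas import meas
meas(['treadle_pad','cap','valve_grip','valve_tip','cup'],3)
E
```

```text
t: 55.45
eef_pos: [0.5173, -0.3408, 0.2393]
ee_rot: [3.141, -0.0, -3.124]
force: [2.6, -0.6, -0.5]
width: 0.0351
gripper_force: 0.0
t: 56.25
eef_pos: [0.517, 0.0208, 0.2379]
ee_rot: [3.141, 0.001, -3.124]
force: [0.2, 0.3, 0.2]
width: 0.0525
gripper_force: 0.0
t: 56.75
eef_pos: [0.5263, 0.1739, 0.2372]
ee_rot: [-3.141, -0.0, -3.122]
force: [-0.2, -0.7, -0.5]
width: 0.0528
gripper_force: 0.0
treadle_pad 3 3 mean [0.5466 0.3294 0.0587] tri [0.5453 0.3326 0.0511]
cap 3 3 mean [ 0.5293  0.1671 -0.    ] tri [0.5297 0.1662 0.0038]
cap 2 2 mean [0.564  0.0025 0.0683] tri [0.5624 0.0028 0.0705]
valve_grip 3 3 mean [ 0.5743 -0.3409  0.078 ] tri [ 0.5747 -0.3398  0.0828]
valve_tip 3 3 mean [ 0.4954 -0.3495  0.0798] tri [ 0.495  -0.3493  0.0802]
cup 15 15 mean [0.5646 0.0022 0.0652] tri [0.5652 0.002  0.0649]
cup 3 3 mean [ 7.109e-01 -3.213e-01 -5.000e-04] tri [ 0.711  -0.3221 -0.004 ]
cup 3 2 mean [ 0.2897 -0.1783  0.0007] tri [ 0.2898 -0.1784  0.0006]
```

View pics/valve3.png

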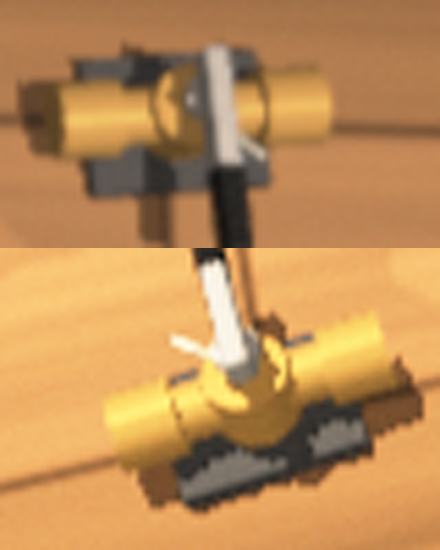

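The lever reads −173.8°, across the pipe. My release may have backed it off the stop by a degree or two, so I push it home again with closed fingers before capping.

```bash
python3 -m creep '{"translation":[[-2,-46,0],[-2,-46,0],[-2,-46,0],[-2,-46,0],[-2,-47,0],[-1,-47,0],[0,-47,0],[0,-47,0]],"spin":[0,0,0,0,0,0,0,0],"gripper":[0,0,0,0,0,0,0,0]}'; python3 -m creep '{"translation":[[0,-47,0],[0,-47,0],[0,-47,0],[0,-47,0],[0,0,-40],[0,0,0],[0,0,0]],"spin":[0,0,0,0,0,0,0],"gripper":[0,0,0,0,0,0,0]}';python3 -m creep '{"translation":[[0,0,-40],[0,0,-40],[0,0,-30],[0,0,-15],[0,0,0],[0,0,0]],"spin":[0,0,0,0,0,0],"gripper":[0,0,0,0,0,0]}'
```

```text
t: 59.45
eef_pos: [0.5152, -0.2023, 0.2379]
ee_rot: [-3.142, 0.001, -3.124]
force: [2.3, 0.9, -0.3]
width: 0.0008
gripper_force: 0.0
t: 60.15
eef_pos: [0.5149, -0.3883, 0.1972]
ee_rot: [3.141, -0.002, -3.124]
force: [0.1, -0.9, 0.7]
width: 0.0003
gripper_force: 0.0
t: 60.75
eef_pos: [0.517, -0.3882, 0.0747]
ee_rot: [-3.14, 0.002, -3.122]
force: [0.1, -0.7, 0.8]
width: 0.0005
gripper_force: 0.0
```

```bash
python3 -m creep '{"translation":[[0,4,0],[0,4,0],[0,4,0],[0,0,0]],"spin":[0,0,0,0],"gripper":[0,0,0,0]}';python3 -m creep '{"translation":[[0,3,0],[0,2,0],[0,0,0]],"spin":[0,0,0],"gripper":[0,0,0]}'
```

```text
t: 61.15
eef_pos: [0.5157, -0.3758, 0.0733]
ee_rot: [-3.141, 0.001, -3.124]
force: [-0.8, 0.2, 0.2]
width: 0.0004
gripper_force: 0.0
t: 61.45
eef_pos: [0.5154, -0.3711, 0.0725]
ee_rot: [3.141, -0.0, -3.124]
force: [0.1, -0.5, 0.2]
width: 0.0006
gripper_force: 0.0
```

```bash
python3 -m creep '{"translation":[[0,2,0],[0,2,0],[0,2,0],[0,0,0]],"spin":[0,0,0,0],"gripper":[0,0,0,0]}';python3 -m creep '{"translation":[[0,1,0],[0,1,0],[0,0,0]],"spin":[0,0,0],"gripper":[0,0,0]}';python3 -m creep '{"translation":[[0,1,0],[0,1,0],[0,0,0]],"spin":[0,0,0],"gripper":[0,0,0]}'
```

```text
t: 61.85
eef_pos: [0.5155, -0.3679, 0.0726]
ee_rot: [-3.138, 0.0, -3.124]
force: [0.3, -13.7, -5.8]
width: 0.0006
gripper_force: 7.0
t: 62.15
eef_pos: [0.5155, -0.3676, 0.0728]
ee_rot: [-3.136, 0.0, -3.124]
force: [-0.8, -23.2, -8.9]
width: 0.0001
gripper_force: 11.4
t: 62.45
eef_pos: [0.5156, -0.3673, 0.0728]
ee_rot: [-3.134, 0.001, -3.124]
force: [-1.1, -32.2, -12.4]
width: 0.0001
gripper_force: 16.1
```

Firmly against the stop (32 N, no motion). Go to the cap.

```bash
python3 -m creep '{"translation":[[0,-10,0],[0,-15,0],[0,0,40],[0,0,40],[0,0,45],[0,0,40],[2,45,0],[2,46,0]],"spin":[0,0,0,0,0,0,0,0],"gripper":[0,0,0,0,0,0,0,0]}'; python3 -m creep '{"translation":[[2,46,0],[2,46,0],[2,46,0],[2,46,0],[2,46,0],[0,46,0],[0,46,0],[0,46,0]],"spin":[0,0,0,0,0,0,0,0],"gripper":[0,0,0,0,0,0.6,0.6,0.6]}';python3 -m creep '{"translation":[[0,46,0],[0,46,0],[0,46,0],[0,0,-45],[0,0,-45],[0,0,0],[0,0,0]],"spin":[0,0,0,0,0,0,0],"gripper":[0.6,0.6,0.6,0.6,0.6,0.6,0.6]}'
python3 - <<'E'
from meas import meas
meas(['cap','valve_grip','valve_tip','dish'],3)
E
```

```text
t: 63.25
eef_pos: [0.52, -0.2954, 0.239]
ee_rot: [-3.141, 0.003, -3.127]
force: [1.7, 1.3, -0.5]
width: 0.0007
gripper_force: 0.0
t: 64.05
eef_pos: [0.5293, 0.0746, 0.238]
ee_rot: [3.141, 0.001, -3.124]
force: [1.3, -0.5, -1.0]
width: 0.0191
gripper_force: 0.0
t: 64.75
eef_pos: [0.5298, 0.2104, 0.1482]
ee_rot: [-3.14, -0.001, -3.124]
force: [0.8, 0.0, 0.9]
width: 0.0528
gripper_force: 0.0
cap 3 3 mean [0.5301 0.1678 0.0012] tri [0.5304 0.1671 0.0047]
valve_grip 3 3 mean [ 0.5746 -0.3415  0.0794] tri [ 0.5751 -0.3405  0.0837]
valve_tip 3 3 mean [ 0.495  -0.3509  0.0801] tri [ 0.4941 -0.3506  0.0806]
dish 3 4 mean [0.5654 0.0026 0.0294] tri [0.5626 0.0032 0.0307]
```

```bash
python3 -m creep '{"translation":[[0,-43,0],[0,0,-35],[0,0,-35],[0,0,-35],[0,0,-18],[0,0,-7],[0,0,0],[0,0,0]],"spin":[0,0,0,0,0,0,0,0],"gripper":[0.6,0.6,0.6,0.6,0.6,0.6,0.6,0.6]}' 30;  python3 -m creep '{"translation":[[0,0,0],[0,0,0],[0,0,0],[0,0,0],[0,0,0],[0,0,0]],"spin":[0,0,0,0,0,0],"gripper":[0,0,0,0,0,0]}'
```

```text
t: 67.05
eef_pos: [0.5302, 0.1681, 0.0185]
ee_rot: [3.141, 0.001, -3.124]
force: [-0.5, -0.3, 0.9]
width: 0.0523
gripper_force: 0.0
t: 67.65
eef_pos: [0.5296, 0.1678, 0.0179]
ee_rot: [3.141, 0.0, -3.124]
force: [-1.7, -0.1, 5.4]
width: 0.0233
gripper_force: 30.0
```

```bash
python3 -m creep '{"translation":[[0,0,20],[0,0,35],[0,0,45],[0,0,45],[0,0,40],[0,0,0],[0,0,0]],"spin":[0,0,0,0,0,0,0],"gripper":[0,0,0,0,0,0,0]}';  python3 -m creep '{"translation":[[7,-33,0],[7,-33,0],[7,-33,0],[7,-33,0],[7,-33,0],[0,0,0],[0,0,0]],"spin":[0,0,0,0,0,0,0],"gripper":[0,0,0,0,0,0,0]}';python3 - <<'E'
from h import *
save('scene','cap1.png',(130,250,200,330),5)
from meas import meas
meas(['cap'],3)
E
```

```text
t: 68.35
eef_pos: [0.5295, 0.1679, 0.2032]
ee_rot: [3.14, 0.001, -3.125]
force: [0.3, 0.1, -3.1]
width: 0.0231
gripper_force: 30.0
t: 69.05
eef_pos: [0.5635, 0.0017, 0.2006]
ee_rot: [-3.141, -0.003, -3.126]
force: [-0.1, 0.3, -0.8]
width: 0.0233
gripper_force: 30.0
cap 3 4 mean [0.5653 0.0023 0.163 ] tri [0.5724 0.0011 0.1568]
```

View pics/cap1.png

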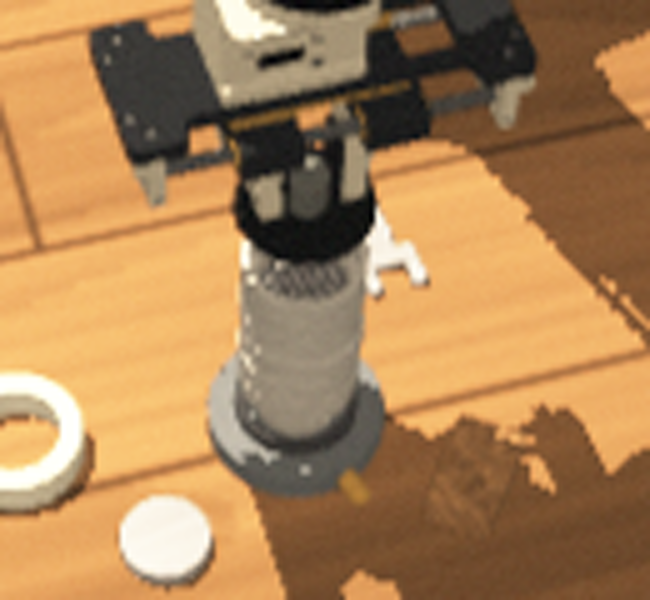

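The cap is held level over the stack at (305,215). Lower it.

```bash
python3 -m creep '{"translation":[[2,0,-10],[0,0,-8],[0,0,-6],[0,0,-5],[0,0,-4],[0,0,0],[0,0,0]],"spin":[0,0,0,0,0,0,0],"gripper":[0,0,0,0,0,0,0]}'
```

```text
t: 70.4
eef_pos: [0.5666, 0.0026, 0.1696]
ee_rot: [-3.142, 0.0, -3.124]
force: [0.3, 0.3, -0.7]
width: 0.0235
gripper_force: 30.0
```

```bash
python3 -m creep '{"translation":[[0,0,-2],[0,0,-2],[0,0,0],[0,0,0]],"spin":[0,0,0,0],"gripper":[0,0,0,0]}'
```

```text
t: 70.8
eef_pos: [0.5664, 0.0026, 0.1656]
ee_rot: [-3.142, -0.0, -3.124]
force: [-0.6, 0.6, -1.4]
width: 0.0232
gripper_force: 30.0
```

```bash
python3 -m creep '{"translation":[[0,0,-1],[0,0,-1],[0,0,0],[0,0,0]],"spin":[0,0,0,0],"gripper":[0,0,0,0]}'
```

```text
t: 71.2
eef_pos: [0.5673, 0.0026, 0.1649]
ee_rot: [-3.142, 0.002, -3.124]
force: [-1.3, -0.5, 6.3]
width: 0.0229
gripper_force: 30.0
```

Contact at the expected .165. Release, lift, and check.

```bash
python3 -m creep '{"translation":[[0,0,0],[0,0,0],[0,0,0],[0,0,0],[0,0,25],[0,0,35],[0,0,40],[0,0,0]],"spin":[0,0,0,0,0,0,0,0],"gripper":[0.6,0.6,0.6,0.6,0.6,0.6,0.6,0.6]}';python3 -m creep '{"translation":[[-40,0,0],[-40,0,0],[-40,40,0],[0,40,0],[0,45,0],[0,45,0],[0,0,0],[0,0,0]],"spin":[0,0,0,0,0,0,0,0],"gripper":[0.6,0.6,0.6,0.6,0.6,0.6,0.6,0.6]}';python3 - <<'E'
from h import *
a=cams.grab_frame("top")["img"][110:230,170:300]; b=cams.grab_frame("scene")["img"][140:260,200:330]
cv2.imwrite("pics/end.png",np.hstack([cv2.resize(i,None,fx=3,fy=3,interpolation=2) for i in(a,b)])[:,:,::-1])
from meas import meas
meas(['cap','valve_grip','valve_tip','treadle_pad','tape','sanding_block','tin_lid','wrench'],3)
E
```

```text
t: 72.0
eef_pos: [0.5693, 0.0028, 0.2694]
ee_rot: [3.141, 0.009, -3.124]
force: [0.8, 0.5, -0.3]
width: 0.0524
gripper_force: 0.0
t: 72.8
eef_pos: [0.4508, 0.1689, 0.2631]
ee_rot: [-3.141, -0.001, -3.122]
force: [-0.3, -0.7, 0.2]
width: 0.0523
gripper_force: 0.0
cap 4 4 mean [0.565  0.0021 0.1092] tri [0.5722 0.001  0.099 ]
valve_grip 3 3 mean [ 0.5739 -0.3412  0.0787] tri [ 0.5745 -0.3396  0.0852]
valve_tip 3 3 mean [ 0.4952 -0.3506  0.0796] tri [ 0.4947 -0.3505  0.0797]
valve_tip 2 1 mean [0.564 0.001 0.074] tri [0.5545 0.0019 0.101 ]
treadle_pad 0 3 mean [0.5487 0.3283 0.0583] tri None
tape 2 3 mean [ 5.388e-01 -1.540e-01 -2.000e-04] tri [ 0.5388 -0.154   0.0008]
sanding_block 3 3 mean [ 0.6328  0.0816 -0.002 ] tri [ 0.6328  0.0818 -0.0035]
tin_lid 2 3 mean [ 0.6262 -0.0896 -0.0014] tri [ 0.6257 -0.0895 -0.0015]
tin_lid 2 1 mean [0.5672 0.0018 0.1101] tri [0.5577 0.004  0.1384]
wrench 3 3 mean [ 4.331e-01  8.650e-02 -3.000e-04] tri [0.4336 0.0859 0.0042]
```

View pics/end.png

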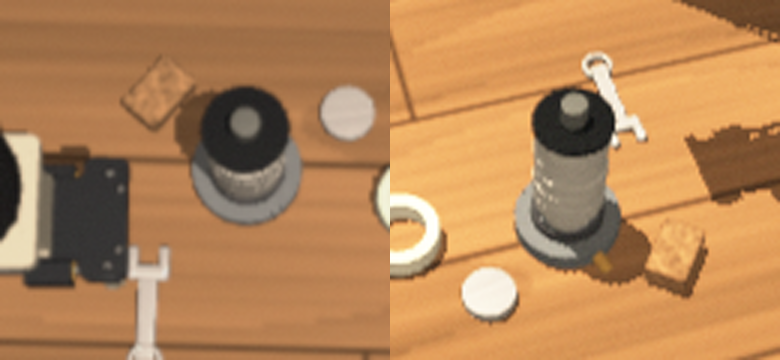

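The cap sits level on the stack (scene crop (573,120)), and all bystanders are in place. Handing in.

```bash
python3 -c "
from h import *
print(arm.job_done())"
```

```text
the job is handed in; nothing more can be done
None
```

I handed the job in at about 74 s with no verdict returned: six cups nested in the dish, valve half open for a treadle hold of over 1 s, treadle up, valve shut, cap seated level, and the tape, block, lid and wrench still in place.

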